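# Put the storage jar on its mat and stopper it

## Robot

A 7-joint arm with a two-finger parallel gripper is mounted at the origin on the work surface. World frame = base frame: x ahead of the robot, y to its left, z up, the work surface at z = 0. Lengths are in m, angles in rad, forces in N, time in s.
With the tool pointing down it reaches from about 0.425 to 0.95 m from the base axis. Payload 4.7 kg.
Tool frame: the origin (TCP) lies on the front face of the gripper's body, between the roots of the fingers; the fingertips stand 70 mm ahead of it and the grasp point (between the pads) lies 51 mm ahead of it; z points along the fingers, y is the line along which they close (so a half turn about z gives the same grasp; the last joint's range is limited). The gripper opens to 87 mm and grips with 3 to 60 N. Pads are 19 mm wide; open, the fingers measure 117 mm over their backs; the gripper's body (75 mm by 190 mm) begins 51 mm behind the grasp point.
Start: joints at [-1.288, 0.469, -0.049, 1.532, 0.024, 1.141, -0.082], TCP at [0.207, 0.642, 0.292] pointing down, gripper open.
Joint ranges: [-2.59, 2.59], [-0.33, 1.99], [-1.39, 1.29], [0.1, 2.45], [-1.04, 4.18], [0.21, 1.99], [-2.66, 2.66]. Speed limits (rad/s): [2.57, 2.57, 3.14, 3.14, 3.14, 3.14, 3.14].

## Interface

Orientations are given as a unit quaternion [w, x, y, z].
In Python, from station import bot gives the robot as it stands.
- The arm moves only by the tool step_arm, never from a script. Its argument "steps" is one flat list of numbers, 7 for each row, row after row: the finger opening in mm, from 0 to 87, then the shift along the tool's x, y, z in units of 25 mm (1.0 is 25 mm), then the turn, a rotation vector about the tool's x, y, z in units of 5 degrees (1.0 is 5 degrees). In form: [hand, dx, dy, dz, ax, ay, az, hand, dx, dy, dz, ax, ay, az, ...]. A call has 1 to 20 rows; each row is the pose to reach, as a shift and turn from the pose commanded when the call began, along the tool's axes at that moment; what a row does not reach only later rows make up. A row lasts 1/12 s, in which the tool goes at most 41.7 mm and 7.16 degrees, less where a joint would pass 70% of its speed; a pose out of reach is approached as far as the arm can. A call with a gripper value outside its range is refused whole. The fingers move at their own pace and stop on an object; "squeeze" is the grip in N (left out, the last holds). Time passes only in rows, so rows that repeat a pose let the fingers close. It gives the time, the measured TCP pose, the force, the opening and the grip force at its end, in the units of the state.
- bot.get_obs(): the state, without advancing time (a new reading comes with each control period).
- bot.get_image(name): name is "scene" or "top"; returns the picture (400x640x3 uint8, red, green, blue); there is no depth.
- bot.get_calibration(name): a dict with "mtx" (3x3 intrinsics, pixels), "eye" and "attitude" of the camera in the world. Camera axes: x right, y down, z forward; pixel columns grow to the right and rows downward; lengths in m; the calibration is good to about 2 mm. A picture is of the moment at which its call begins. get_calibration takes no time and is no camera call.
- bot.close_job(): hands the job in; it is judged then, once.
The state is a dict: "time": time; "joints": joint angles; "qd": joint speeds; "tau": joint torques, N m; "eef_pos": TCP position; "tcp_rot": TCP orientation; "contact_force": force on the tool from outside, world axes, zero at the start; "wrist_torque": the same for the moment, N m; "width": opening from 0.0 (shut) to 1.0 (fully open); "grip_force": force on a finger pad.
Only numpy, scipy, OpenCV 4.12 (cv2) and the standard library are available. Lean on these libraries where they do the work, as an engineer would, in place of code of your own. Each camera call takes 0.05 s, during which the arm holds its last target. There are 200 camera calls.

## Task

Slide the white ceramic jar along the shelf, without lifting it or tipping it over, until its foot is fully on the round cork mat, and let go of it. Then stand the stopper that lies on the shelf upright on the shelf on its cork tip and let go of it, and then take it afresh from above by its wooden grip and set it gently down into the jar's mouth until its square shoulder rests flat on the rim, leaving the jar fully on the mat and the other loose things on the shelf where they are.

Things in the scene. Friction and masses are not known exactly. Their poses are not given: they have to be found in the camera images.
- jar: white ceramic jar standing upright, about 0.7 kg, too wide to grip: round body of radius 58 mm (foot radius 54), straight sides 4 to 62 mm up, sloping in to a neck of outer radius 33 at 78 mm, rim at 95 mm. Round open mouth of inner radius 26. Origin: centre of its underside, z up
- jar_mouth (a point): centre of the jar's mouth in the plane of the rim, 95 mm above the jar's underside
- mat: round cork mat, radius 75 mm, flat on the shelf: paper-thin (1 mm), no obstacle to sliding. It is fixed. Origin: its centre on the shelf surface. Jar and mat lie side by side, either may be the left one
- stopper: stopper, 0.13 kg, lying level, cork to the right (-y), origin 30 mm up. Own x: long axis, cork tip to grip; origin: on it, at shoulder underside. Cork taper x -40 (radius 19.5) to 0 (radius 23.5); square wooden shoulder x 0 to 10, 60 x 60; wooden paddle grip x 10 to 55, 24 thick (y, level), 60 broad (z). Standing on its tip: x up, origin 40 mm up; seated: origin at jar_mouth
- bowl: white ceramic bowl, open, rim radius 70, 55 high; mm; bystander. Origin: centre of its underside, z up
- clear_box: closed clear acrylic box with snap lid, 104 (x) x 74 (y) x 46 high; mm; bystander. Origin: centre of its underside
- awl: awl lying down, black handle 90 long and 30 thick to its -x, thin steel spike 70 long to its +x; mm; bystander. Origin on its axis where spike meets handle, 15 above the shelf
- vice_grip: steel vice grip lying flat, about 205 long (from x = -142 to +63), 60 wide, 14 high, handles to its -x; mm; bystander. Origin: underside of its jaw block
Mind the look-alikes: they are no part of the job. There is more than one size of the stopper; the job needs the smallest.

How it is judged:
By the outcome, as a careful person would: the job done as asked, in the order asked, and still so for the second after the job is handed in, with the robot touching nothing.
It also fails if it takes over 72 s, if anything falls off the work surface, if the arm or the gripper's body presses on something with over 40 N, if the wrist force passes 120 N, or if a joint passes its speed limit or range.

## Working session

There is one attempt and no reset: what is moved stays moved. The work goes in short steps, Python scripts to look and compute and a tool call to move; the robot and the scene stay as the last step left them, time stands still between calls to the robot, and variables do not carry over. Pictures are saved under pics/ and viewed, at most 10 in all, crops included, and the job is handed in when it is done.

Besides the shell and the picture viewer there is one more tool, called after "Request:" as name(argument=value, ...) on one line, values as JSON. step_arm: Moves the arm, as the interface text tells. Its arguments: {"type":"object","properties":{"steps":{"type":"array"},"squeeze":{"type":"number"}},"required":["steps"]}

```bash
mkdir -p pics; ls; python3 - <<'E'
from station import bot
import cv2
for n in("scene","top"):
    im=bot.get_image(n); cv2.imwrite(f"pics/{n}0.png",im[:,:,::-1]); c=bot.get_calibration(n); print(n,c)
print(bot.get_obs())
E
```

```text
pics
scene {'mtx': array([[388.5464954 ,   0.        , 320.11997626],
       [  0.        , 388.5464954 , 198.04054687],
       [  0.        ,   0.        ,   1.        ]]), 'eye': array([1.08363773, 0.29287741, 0.97220277]), 'attitude': array([-0.15990581,  0.49680519,  0.81039858, -0.26621209])}
top {'mtx': array([[361.07645817,   0.        , 321.35884455],
       [  0.        , 361.07645817, 197.65403909],
       [  0.        ,   0.        ,   1.        ]]), 'eye': array([0.32896255, 0.02563631, 1.01673188]), 'attitude': array([ 0.05676733, -0.7016885 ,  0.70713104, -0.06615444])}
{'time': 0.1, 'joints': array([-1.28786765,  0.46936053, -0.04858781,  1.53355251,  0.02409224,
        1.14098753, -0.08231313]), 'qd': array([-0.00020362, -0.0005227 , -0.00100615, -0.0023101 , -0.00074131,
       -0.00186042,  0.00019946]), 'tau': array([-8.63346122e-05, -5.09170067e+01, -8.15954595e-02, -2.36826539e+01,
       -6.15267735e-02,  3.45094199e-02,  6.41966062e-05]), 'eef_pos': array([0.20695024, 0.64206648, 0.2913137 ]), 'tcp_rot': array([-1.06594484e-04,  1.55280490e-01,  9.87870046e-01, -8.54762352e-04]), 'contact_force': array([-0.59440947, -0.68152522,  0.01985172]), 'wrist_torque': array([-0.02080385, -0.01718793, -0.04136648]), 'grip_force': 0.0, 'width': 1.0000283254463334}
```

View pics/scene0.png

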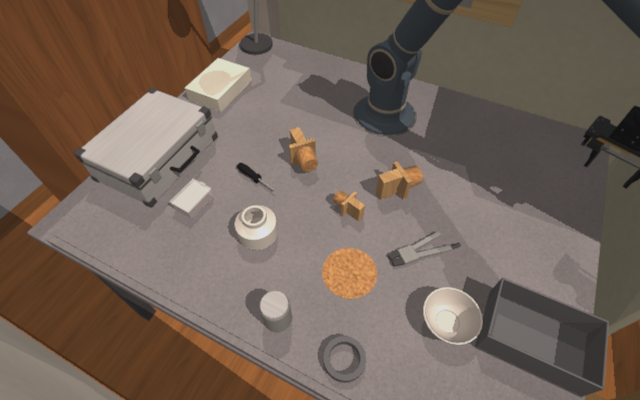

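View pics/top0.png

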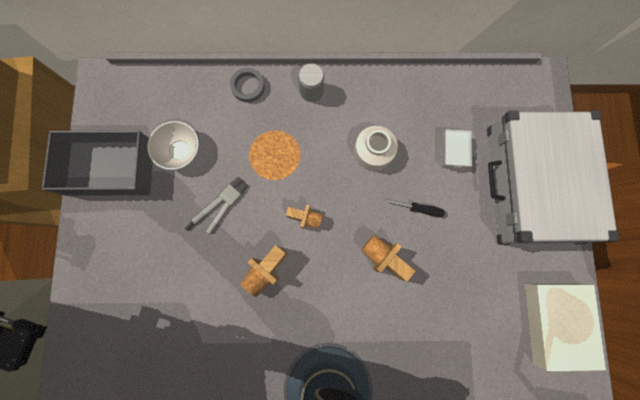

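The two pictures show three stoppers. By top pixel:
- Small, cork pointing right, at (303,216)
- Larger, at (265,270)
- Larger, at (389,258)

Look-alikes for the jar at (377,145) are the bowl at (173,145), the can at (311,80) and the ring at (247,85). The mat is at (275,155). I choose the small stopper at (303,216) and check it with a crop.

```bash
cat > h.py <<'E'
import numpy as np, cv2
from scipy.spatial.transform import Rotation as R
from station import bot
def q(w): return R.from_quat(np.roll(np.asarray(w),-1))
def ray(n,px):
    c=bot.get_calibration(n); d=np.linalg.inv(c['mtx'])@np.array([px[0],px[1],1.]); return c['eye'],q(c['attitude']).apply(d)
def plane(n,px,z):
    e,d=ray(n,px); return (e+d*(z-e[2])/d[2]).round(4)
def proj(n,p):
    c=bot.get_calibration(n); v=c['mtx']@q(c['attitude']).inv().apply(np.asarray(p)-c['eye']); return (v[:2]/v[2]).round(1)
def go(pos,rot,o=None):
    """tool-frame command units to reach TCP pose from current measured pose"""
    o=o or bot.get_obs(); r=q(o['tcp_rot'])
    return (r.inv().apply(np.asarray(pos)-o['eef_pos'])/.025).round(2), ((r.inv()*rot).as_rotvec(degrees=True)/5).round(2)
def blobs(m,lo=60):
    n,l,s,c=cv2.connectedComponentsWithStats(m.astype(np.uint8)); return [(c[i].round(1),s[i]) for i in range(1,n) if s[i][4]>lo]
E
python3 - <<'E'
from h import *
im={n:cv2.imread(f"pics/{n}0.png") for n in("scene","top")}
for n in im:
    hsv=cv2.cvtColor(im[n],cv2.COLOR_BGR2HSV)
    m=(hsv[...,1]>110)&(hsv[...,0]<25)&(hsv[...,2]>70)
    print(n)
    for c,s in blobs(m):
        if s[4]<6000: print(c,s, plane(n,c,0.001),plane(n,c,.03))
for n,p in (("top",(378,140)),("scene",(254,215))): print("rim",plane(n,p,.095))
for name,p in dict(can=(311,73),ring=(247,84),bowl=(173,138),box=(459,148),awl1=(388,199),awl2=(445,212),v1=(188,228),v2=(245,180),v3=(209,232)).items(): print(name,plane("top",p,.03))
a=cv2.resize(im["top"][190:310,230:420],None,fx=4,fy=4,interpolation=cv2.INTER_CUBIC)
b=cv2.resize(im["top"][60:180,300:440],None,fx=4,fy=4,interpolation=cv2.INTER_CUBIC)
cv2.imwrite("pics/c1.png",a);cv2.imwrite("pics/c2.png",b)
E
```

```text
scene
[492.   10.4] [ 453    0   69   26 1111] [-0.9033  0.1913  0.001 ] [-0.844   0.1944  0.03  ]
[302.2 150.7] [289 128  28  44 839] [ 0.3034 -0.1803  0.001 ] [ 0.3267 -0.1662  0.03  ]
[611.8 144.8] [597 138  33  16  71] [-0.1986  0.7528  0.001 ] [-0.1603  0.7391  0.03  ]
[398.1 180.7] [ 377  162   46   37 1059] [0.2797 0.156  0.001 ] [0.3037 0.1601 0.03  ]
[349.1 204.5] [334 191  30  29 522] [0.4352 0.0551 0.001 ] [0.4546 0.0622 0.03  ]
[349.2 272.9] [ 322  248   55   51 2155] [0.6419 0.1498 0.001 ] [0.6551 0.1541 0.03  ]
[621.7 365.6] [ 586  319   54   81 2585] [0.5675 0.8175 0.001 ] [0.5829 0.8018 0.03  ]
top
[274.3 154.9] [ 249  131   51   49 1969] [0.6348 0.1472 0.001 ] [0.6261 0.1438 0.03  ]
[305.4 216.6] [287 206  35  22 463] [0.4534 0.0569 0.001 ] [0.4499 0.056  0.03  ]
[387.  257.9] [ 362  236   53   45 1140] [ 0.3362 -0.1698  0.001 ] [ 0.336  -0.1642  0.03  ]
[262.5 271.5] [ 241  246   46   50 1083] [0.3023 0.1751 0.001 ] [0.303  0.1708 0.03  ]
rim [ 0.6464 -0.1401  0.095 ]
rim [ 0.6463 -0.1375  0.095 ]
can [0.8764 0.039  0.03  ]
ring [0.8419 0.2266 0.03  ]
bowl [0.6774 0.432  0.03  ]
box [ 0.6439 -0.3829  0.03  ]
awl1 [ 0.4974 -0.1735  0.03  ]
awl2 [ 0.4598 -0.3301  0.03  ]
v1 [0.421  0.3755 0.03  ]
v2 [0.5539 0.2244 0.03  ]
v3 [0.4096 0.318  0.03  ]
```

View pics/c1.png

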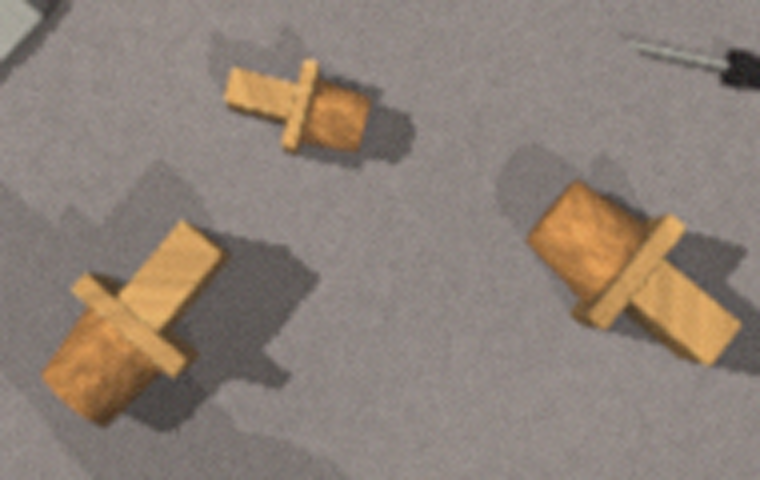

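View pics/c2.png

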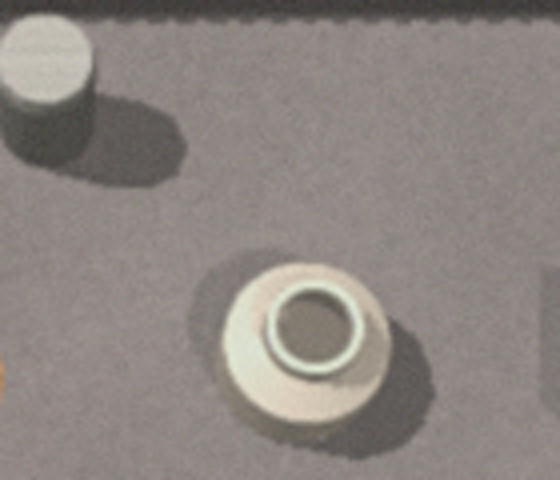

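The crops show the small stopper at crop (300,105), with its grip to the left and cork to the right. The jar's mouth is at crop (315,328), which is top pixel (378.8,142). I'll push the jar along +y with the two spread fingers as a cradle.

```bash
python3 - <<'E'
from h import *
print("jar",plane("top",(378.8,142),.095))
for p in((287.5,211),(305.2,216.2),): print(plane("top",p,.06))
print(plane("top",(322,220.8),.03))
A=R.from_matrix(np.array([[0,1,0],[1,0,0],[0,0,-1]]).astype(float))
print(go((.642,-.23,.25),A))
E
```

```text
jar [ 0.6409 -0.1421  0.095 ]
[0.4616 0.1029 0.06  ]
[0.4473 0.0556 0.06  ]
[0.4379 0.0105 0.03  ]
(array([-27.26, -27.86,   1.7 ]), array([-2.000e-02,  1.000e-02,  1.443e+01]))
```

Request:
step_arm(steps=[60,-27.26,-27.86,1.7,0,0,14.4,60,-27.26,-27.86,1.7,0,0,14.4,60,-27.26,-27.86,1.7,0,0,14.4,60,-27.26,-27.86,1.7,0,0,14.4,60,-27.26,-27.86,1.7,0,0,14.4,60,-27.26,-27.86,1.7,0,0,14.4,60,-27.26,-27.86,1.7,0,0,14.4,60,-27.26,-27.86,1.7,0,0,14.4,60,-27.26,-27.86,1.7,0,0,14.4,60,-27.26,-27.86,1.7,0,0,14.4,60,-27.26,-27.86,1.7,0,0,14.4,60,-27.26,-27.86,1.7,0,0,14.4,60,-27.26,-27.86,1.7,0,0,14.4,60,-27.26,-27.86,1.7,0,0,14.4,60,-27.26,-27.86,1.7,0,0,14.4,60,-27.26,-27.86,1.7,0,0,14.4,60,-27.26,-27.86,1.7,0,0,14.4,60,-27.26,-27.86,1.7,0,0,14.4,60,-27.26,-27.86,1.7,0,0,14.4,60,-27.26,-27.86,1.7,0,0,14.4])

```text
time: 1.77
eef_pos: [0.579, -0.1042, 0.2555]
tcp_rot: [-0.0, 0.706, 0.708, -0.0]
contact_force: [-0.2, -0.0, 0.1]
width: 0.689
grip_force: 0.0
```

```bash
python3 - <<'E'
from h import *
o=bot.get_obs(); print(o['time'],o['eef_pos'],o['tcp_rot'],o['joints'],o['qd'].round(2))
A=R.from_matrix(np.array([[0,1,0],[1,0,0],[0,0,-1]]).astype(float))
print(go((.641,-.23,.15),A))
E
```

```text
1.7667 [ 0.57904139 -0.10421767  0.25547525] [-3.49873808e-04  7.06151103e-01  7.08061079e-01 -7.98400230e-05] [-0.30046281  0.39290056  0.53500416  1.81153744 -0.23427549  1.00090749
  0.33135413] [ 0.85  0.53  0.04 -0.65 -0.3   0.2   0.93]
(array([-5.04,  2.47,  4.22]), array([-0.01, -0.  ,  0.03]))
```

Request:
step_arm(steps=[60,-5,2.4,0,0,0,0,60,-5,2.4,0,0,0,0,60,-5,2.4,0,0,0,0,60,-5,2.4,0,0,0,0,60,-5,2.4,0,0,0,0,60,-5,2.4,0,0,0,0,60,-5,2.4,0,0,0,0])

```text
time: 2.35
eef_pos: [0.6387, -0.2255, 0.2552]
tcp_rot: [-0.001, 0.706, 0.709, 0.0]
contact_force: [0.5, 0.4, 0.7]
width: 0.69
grip_force: 0.0
```

```bash
python3 - <<'E'
from h import *
o=bot.get_obs(); print(o['time'],o['eef_pos'],o['tcp_rot'],o['qd'].round(2))
A=R.from_matrix(np.array([[0,1,0],[1,0,0],[0,0,-1]]).astype(float))
print(go((.641,-.225,.105),A),go((.641,.148-.059,.105),A))
E
```

```text
2.35 [ 0.63870574 -0.22553482  0.2552332 ] [-1.14975775e-03  7.05702013e-01  7.08507792e-01  2.36693349e-04] [-0.02 -0.01 -0.01  0.    0.   -0.    0.  ]
(array([0.01, 0.1 , 6.01]), array([-0.01, -0.02,  0.05])) (array([12.57,  0.15,  6.03]), array([-0.01, -0.02,  0.05]))
```

Request:
step_arm(steps=[60,0,0.1,1.5,0,0,0,60,0,0.1,3.0,0,0,0,60,0,0.1,4.5,0,0,0,60,0,0.1,5.5,0,0,0,60,0,0.1,6,0,0,0,60,0,0.1,6,0,0,0,60,0.2,0.1,6,0,0,0,60,0.4,0.1,6,0,0,0,60,0.6,0.1,6,0,0,0,60,0.8,0.1,6,0,0,0,60,1.0,0.1,6,0,0,0,60,1.2,0.1,6,0,0,0,60,1.4,0.1,6,0,0,0,60,1.6,0.1,6,0,0,0,60,1.8,0.1,6,0,0,0,60,2.0,0.1,6,0,0,0,60,2.2,0.1,6,0,0,0,60,2.4,0.1,6,0,0,0,60,2.6,0.1,6,0,0,0,60,2.6,0.1,6,0,0,0])

```text
time: 4.02
eef_pos: [0.6415, -0.1639, 0.1069]
tcp_rot: [0.002, 0.706, 0.708, -0.001]
contact_force: [-0.2, -3.8, 3.4]
width: 0.688
grip_force: 2.3
```

```bash
python3 - <<'E'
from h import *
o=bot.get_obs(); print(o['time'],o['eef_pos'],o['tcp_rot'],o['contact_force'])
cv2.imwrite("pics/s1.png",bot.get_image("scene")[100:320,160:460,::-1].repeat(2,0).repeat(2,1))
E
```

```text
4.0167 [ 0.64152321 -0.1638964   0.10691022] [ 1.58151079e-03  7.06405395e-01  7.07805498e-01 -5.41622239e-04] [-0.17333514 -3.8429522   3.43524474]
```

View pics/s1.png

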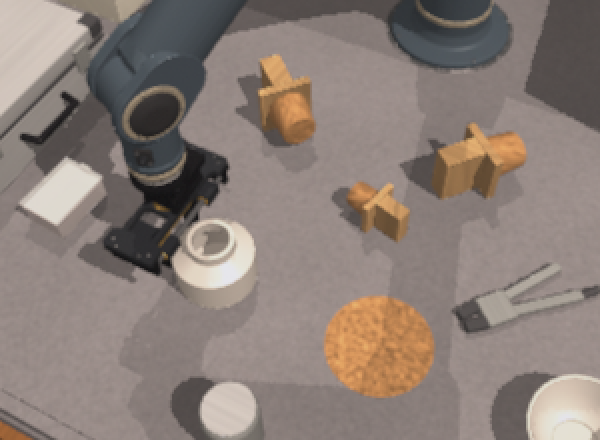

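The picture shows the jar upright at crop (215,265), cradled by the fingers and sliding towards the mat at crop (380,345). The pushing force is about 4 N.

Request:
step_arm(steps=[60,0.3,0,0,0,0,0,60,0.7,0,0,0,0,0,60,1.1,0,0,0,0,0,60,1.5,0,0,0,0,0,60,1.9,0,0,0,0,0,60,2.3,0,0,0,0,0,60,2.7,0,0,0,0,0,60,3.1,0,0,0,0,0,60,3.5,0,0,0,0,0,60,3.9,0,0,0,0,0,60,4.3,0,0,0,0,0,60,4.7,0,0,0,0,0,60,5.1,0,0,0,0,0,60,5.5,0,0,0,0,0,60,5.9,0,0,0,0,0,60,6.3,0,0,0,0,0,60,6.7,0,0,0,0,0,60,7.0,0,0,0,0,0,60,7.2,0,0,0,0,0,60,7.2,0,0,0,0,0])

```text
time: 5.73
eef_pos: [0.6412, 0.0162, 0.1068]
tcp_rot: [0.001, 0.706, 0.708, -0.0]
contact_force: [0.5, -4.8, 3.8]
width: 0.686
grip_force: 2.5
```

```bash
python3 - <<'E'
from h import *
o=bot.get_obs(); print(o['time'],o['eef_pos'],o['contact_force'])
im=bot.get_image("scene"); cv2.imwrite("pics/s2.png",im[:,:,::-1])
g=cv2.cvtColor(im,cv2.COLOR_RGB2HSV); m=((g[...,1]<70)&(g[...,2]>170))
for c,s in blobs(m,150):
    if 250<c[0]<400 and 150<c[1]<330: print(c,s)
cv2.imwrite("pics/s2c.png",im[180:320,260:430,::-1].repeat(4,0).repeat(4,1))
E
```

```text
5.7333 [0.64118983 0.01624723 0.10678972] [ 0.52563156 -4.83175717  3.81898724]
[328.6 257.6] [ 305  234   42   48 1011]
[273.6 304.1] [260 291  28  27 592]
```

View pics/s2c.png

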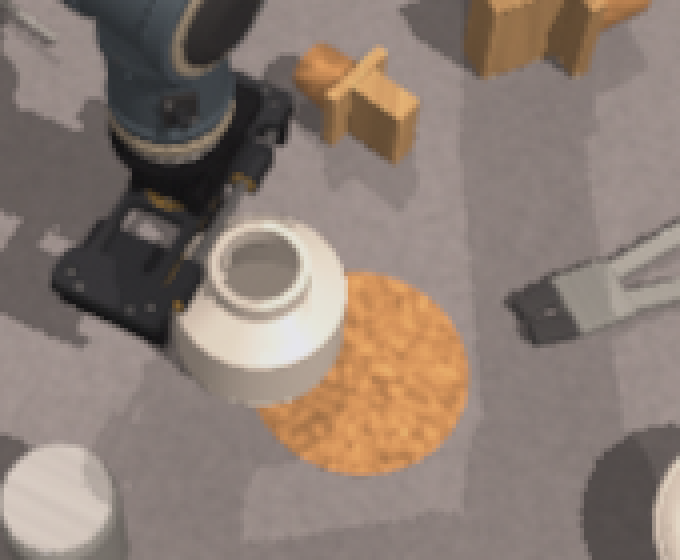

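```bash
python3 - <<'E'
from h import *
print(plane("scene",(324.2,246.5),.095))
E
```

```text
[0.6468 0.076  0.095 ]
```

Request:
step_arm(steps=[60,0.3,0,0,0,0,0,60,0.7,0,0,0,0,0,60,1.1,-0.1,0,0,0,0,60,1.5,-0.1,0,0,0,0,60,1.9,-0.2,0,0,0,0,60,2.3,-0.2,0,0,0,0,60,2.6,-0.2,0,0,0,0,60,2.8,-0.2,0,0,0,0,60,2.9,-0.2,0,0,0,0,60,2.9,-0.2,0,0,0,0,60,2.7,-0.2,0,0,0,0,60,2.2,-0.2,0,0,0,0,60,1.4,-0.2,0,0,0,0,60,0.4,-0.2,0,0,0,0,60,0.2,-0.2,-1.2,0,0,0,60,0.2,-0.2,-2.8,0,0,0,60,0.2,-0.2,-4.4,0,0,0,60,0.2,-0.2,-6,0,0,0,60,0.2,-0.2,-6,0,0,0])

```text
time: 7.37
eef_pos: [0.6392, 0.0218, 0.264]
tcp_rot: [0.004, 0.706, 0.708, 0.006]
contact_force: [1.1, -0.2, 0.8]
width: 0.686
grip_force: 0.0
```

```bash
python3 - <<'E'
from h import *
o=bot.get_obs(); print(o['time'],o['eef_pos'],o['contact_force'],o['joints'])
im=bot.get_image("scene"); cv2.imwrite("pics/s3.png",im[180:340,260:450,::-1].repeat(4,0).repeat(4,1)[:600])
# stopper tilted grasp: axis dir u (tip->grip), closing axis horizontal
u=np.array([np.cos(np.radians(75)),np.sin(np.radians(75)),0])
sh=np.array([.449,.0556,.03])
for t in(45,):
    t=np.radians(t)
    z=-u*np.sin(t)-np.array([0,0,1])*np.cos(t)
    y=np.array([u[1],-u[0],0]); x=np.cross(y,z)
    M=R.from_matrix(np.c_[x,y,z]); g=sh+u*.038+np.array([0,0,.005])
    tcp=g-z*.051; print("grasp",tcp,go(tcp,M),"above",go(tcp-z*.1,M))
E
```

```text
7.3667 [0.63915667 0.02181046 0.26397422] [ 1.07388696 -0.23619527  0.77184504] [-0.50243745  0.47001898  0.56478235  1.6892386  -0.2865317   1.05171677
  0.15558749]
grasp [0.46816877 0.12713883 0.07106245] (array([ 4.19, -6.83,  7.53]), array([ 1.27, -8.99,  2.84])) above (array([ 6.93, -6.07,  4.71]), array([ 1.27, -8.99,  2.84]))
```

View pics/s3.png

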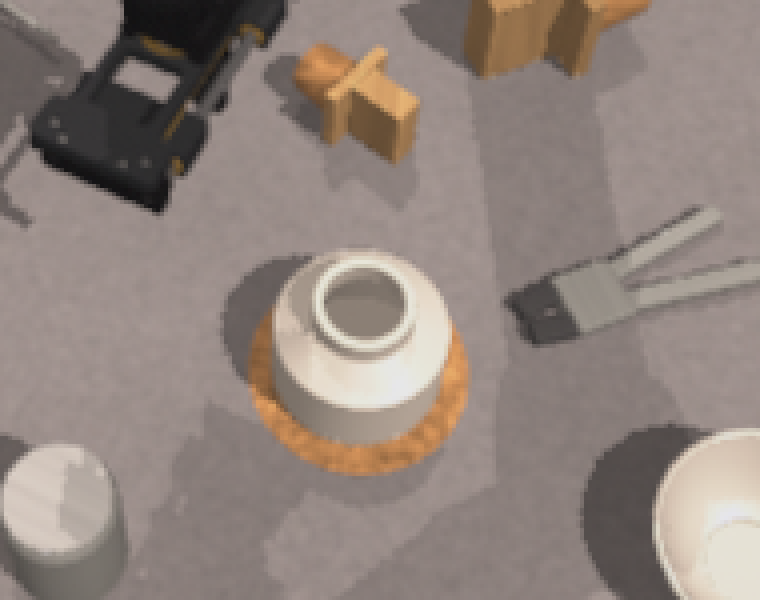

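The jar stands wholly on the mat: rim at crop (363,305), with cork visible around the near half of the foot. Next I'll fit a rough kinematic model to the recorded joint and pose samples, to check which tilted grasps the arm can reach.

```bash
cat > kin.py <<'E'
from h import *
from scipy.optimize import least_squares
import itertools
LO=np.array([-2.59,-.33,-1.39,.1,-1.04,.21,-2.66]);HI=np.array([2.59,1.99,1.29,2.45,4.18,1.99,2.66])
def fk(j,p,s):
    d1,d3,d5,d7,a3,a5,a6,y7=p; Z=lambda a:R.from_euler('z',a); Y=lambda a:R.from_euler('y',a)
    r=Z(s[0]*j[0]); x=np.array([0,0,d1]); r=r*Y(j[1]); x=x+r.apply([0,0,d3]); r=r*Z(s[1]*j[2]); x=x+r.apply([a3,0,0])
    r=r*Y(j[3]); x=x+r.apply([a5,0,d5]); r=r*Z(s[2]*j[4])*Y(j[5]); x=x+r.apply([a6,0,d7]); return x, r*Z(s[3]*j[6]+y7)
E
cat > samples.py <<'E'
S=[([-1.28786765,0.46936053,-0.04858781,1.53355251,0.02409224,1.14098753,-0.08231313],[0.20695024,0.64206648,0.2913137],[-1.06594484e-04,1.55280490e-01,9.87870046e-01,-8.54762352e-04]),
([-0.30046281,0.39290056,0.53500416,1.81153744,-0.23427549,1.00090749,0.33135413],[0.57904139,-0.10421767,0.25547525],[-3.49873808e-04,7.06151103e-01,7.08061079e-01,-7.98400230e-05]),
([-0.50243745,0.47001898,0.56478235,1.6892386,-0.2865317,1.05171677,0.15558749],[0.63915667,0.02181046,0.26397422],[.004,.706,.708,.006])]
E
python3 - <<'E'
from kin import *; from samples import S
from station import bot
o=bot.get_obs(); S[2]=(S[2][0],S[2][1],o['tcp_rot'])
best=[]
for s in itertools.product((1,-1),repeat=4):
  for y0 in (0,1.57,3.14,-1.57):
    def f(p):
        e=[]
        for j,x,w in S:
            X,Rr=fk(j,p,s); e+=list(X-np.array(x)); e+=list(.3*(q(w).inv()*Rr).as_rotvec())
        return np.r_[e,.003*p[4:7],.001*(p[:4]-[.3,.35,.35,.25])]
    r=least_squares(f,[.3,.35,.35,.25,0,0,0,y0]); best.append((r.cost,s,r.x.round(3)))
best.sort(key=lambda b:b[0])
for b in best[:4]: print(b)
E
```

```text
(np.float64(0.0009884953436485578), (-1, -1, -1, -1), array([ 0.485,  0.489,  0.008,  0.824, -0.431, -0.002, -0.831,  1.571]))
(np.float64(0.0009884953436485621), (-1, -1, -1, -1), array([ 0.485,  0.489,  0.008,  0.824, -0.431, -0.002, -0.831,  1.571]))
(np.float64(0.0009884953436485634), (-1, -1, -1, -1), array([ 0.485,  0.489,  0.008,  0.824, -0.431, -0.002, -0.831,  1.571]))
(np.float64(0.000988495343648568), (-1, -1, -1, -1), array([ 0.485,  0.489,  0.008,  0.824, -0.431, -0.002, -0.831,  1.571]))
```

```bash
cat >> kin.py <<'E'
def rots(j):
    Z=lambda a:R.from_euler('z',a); Y=lambda a:R.from_euler('y',a)
    r1=Z(-j[0]); r2=r1*Y(j[1]); r3=r2*Z(-j[2]); r4=r3*Y(j[3]); r5=r4*Z(-j[4]); r6=r5*Y(j[5]); return r1,r2,r3,r4,r5,r6,r6*Z(-j[6]+1.5708)
def row(j): # position linear in [d1 | link3 vec(frame3) | link5 vec (frame5? use 4) | link6 vec]
    r1,r2,r3,r4,r5,r6,r7=rots(j); m=lambda r:r.as_matrix()
    return np.hstack([np.array([[0],[0],[1.]]),m(r1)[:,1:2],m(r3),m(r4),m(r6)])
P0=np.array([.36,0, 0,0,.4, 0,0,.4, 0,0,.3])
def fit(S,lam=.02):
    A=np.vstack([row(j) for j,_,_ in S]); b=np.hstack([x for _,x,_ in S])-A@P0
    p=P0+np.linalg.solve(A.T@A+lam**2*np.eye(11),A.T@b); return p,(A@p-np.hstack([x for _,x,_ in S]))
E
python3 - <<'E'
from kin import *; from samples import S
for lam in(.05,.01,.002):
    p,e=fit(S,lam); print(p.round(3),np.abs(e).max().round(4))
for j,x,w in S: print(((q(w).inv()*rots(j)[6]).magnitude()).round(3))
E
```

```text
[ 0.33  -0.015  0.013 -0.008  0.523 -0.031 -0.008  0.449 -0.005 -0.011
  0.339] 0.0016
[ 0.332 -0.022  0.008 -0.008  0.544 -0.011 -0.008  0.464  0.005 -0.005
  0.338] 0.0002
[ 0.333 -0.022  0.015 -0.009  0.544 -0.009 -0.009  0.475  0.02  -0.003
  0.331] 0.0Traceback (most recent call last):
  File "<stdin>", line 4, in <module>
AttributeError: 'float' object has no attribute 'round'
```

```bash
cat >> kin.py <<'E'
from samples import S
PP,_=fit(S,.01)
def ik(pos,rot,j0):
    best=None
    for k in range(4):
        f=lambda j:np.r_[row(j)@PP-pos,.3*(rot.inv()*rots(j)[6]).as_rotvec(),.002*(j-j0)]
        st=np.clip(j0+(np.random.default_rng(k).normal(0,.4,7) if k else 0),LO+.03,HI-.03)
        r=least_squares(f,st,bounds=(LO+.02,HI-.02))
        e=np.linalg.norm(r.fun[:6])
        if best is None or (e>.004)*10+np.abs(r.x-j0).max()<best[0]: best=((e>.004)*10+np.abs(r.x-j0).max(),e,r.x)
    return best[1],best[2]
def frame(u,z): # u: horizontal closing axis, z: tool dir
    return R.from_matrix(np.c_[np.cross(u,z),u,z])
E
python3 - <<'E'
from kin import *
J=np.array(bot.get_obs()['joints'])
a=np.radians(75); u=np.array([np.cos(a),np.sin(a),0]); Zw=np.array([0,0,1.])
g=np.array([.449,.0556,.03])+u*.035+Zw*.012
for t in (0,15,30,45):
    T=np.radians(t); z=-u*np.sin(T)-Zw*np.cos(T); M=frame(np.array([u[1],-u[0],0]),z)
    e,j=ik(g-z*.051,M,J); print("pick",t,round(e,4),j.round(2))
    for psi in (90,60,30,0,-30,-60,-90,-120):
      for P in((.5,-.02),(.6,-.08)):
        p=np.radians(psi); h=np.array([np.cos(p),np.sin(p),0]); z2=h*np.cos(T)-Zw*np.sin(T); M2=frame(np.array([h[1],-h[0],0]),z2)
        e2,j2=ik(np.array([*P,.076])-z2*.051,M2,j)
        if e2<.006: print("  place",psi,P,round(e2,4),j2.round(2))
E
```

```text
pick 0 0.0 [-0.72  0.47  0.55  2.22 -0.46  0.56 -0.09]
  place 90 (0.5, -0.02) 0.0 [ 0.68  1.21 -0.07  1.65 -0.93  1.68  1.31]
  place 90 (0.6, -0.08) 0.0 [ 0.66  1.3  -0.09  1.32 -0.97  1.81  1.1 ]
  place 60 (0.5, -0.02) 0.0001 [ 1.23  1.27 -0.51  2.04 -1.02  1.09  1.42]
  place 60 (0.6, -0.08) 0.0 [ 1.14  1.28 -0.53  1.79 -1.02  1.18  1.22]
  place -120 (0.5, -0.02) 0.0001 [-0.62  1.32  0.24  1.34  0.5   1.9   2.  ]
  place -120 (0.6, -0.08) 0.0001 [-0.55  1.42  0.4   1.1   0.54  1.91  2.22]
pick 15 0.0 [-1.    0.62  0.73  2.11 -0.28  0.72 -0.37]
  place 90 (0.5, -0.02) 0.0 [ 0.5   1.04  0.14  1.76 -0.99  1.6   1.35]
  place 90 (0.6, -0.08) 0.0 [ 0.53  1.13  0.11  1.44 -1.    1.71  1.15]
  place 60 (0.5, -0.02) 0.0001 [ 1.25  1.07 -0.59  2.14 -1.02  0.86  1.3 ]
  place 60 (0.6, -0.08) 0.0001 [ 1.1   1.07 -0.51  1.88 -1.02  1.    1.13]
  place -120 (0.5, -0.02) 0.0 [-0.61  1.15  0.23  1.46  0.44  1.7   2.  ]
  place -120 (0.6, -0.08) 0.0001 [-0.53  1.25  0.35  1.23  0.48  1.73  2.19]
pick 30 0.0 [-1.14  0.81  0.81  1.98 -0.19  0.91 -0.53]
  place 90 (0.5, -0.02) 0.0 [ 0.32  0.88  0
[... 506 characters left out ...]
001 [-0.48  1.07  0.29  1.36  0.43  1.55  2.18]
pick 45 0.0 [-1.2   1.    0.82  1.84 -0.12  1.1  -0.65]
  place 90 (0.5, -0.02) 0.0001 [ 0.1   0.75  0.5   1.97 -1.02  1.31  1.27]
  place 90 (0.6, -0.08) 0.0 [ 0.2   0.86  0.43  1.66 -0.97  1.4   1.11]
  place 60 (0.5, -0.02) 0.0002 [ 0.95  0.62 -0.51  2.25 -1.02  0.6   0.94]
  place 60 (0.6, -0.08) 0.0001 [ 0.69  0.67 -0.19  1.99 -1.02  0.81  0.86]
  place -60 (0.5, -0.02) 0.0001 [-1.52  1.12  1.27  2.35 -0.77  0.37 -2.43]
  place -60 (0.6, -0.08) 0.0 [-1.26  1.16  1.27  2.2  -0.94  0.36 -2.14]
  place -120 (0.5, -0.02) 0.0 [-0.5   0.79  0.16  1.73  0.37  1.29  2.04]
  place -120 (0.6, -0.08) 0.0001 [-0.4   0.89  0.21  1.5   0.4   1.35  2.19]
```

```bash
python3 - <<'E'
from kin import *
a=np.radians(75); u=np.array([np.cos(a),np.sin(a),0]); Zw=np.array([0,0,1.])
g=np.array([.450,.056,.03])+u*.035+Zw*.012
T=np.radians(20); z=-u*np.sin(T)-Zw*np.cos(T); M=frame(np.array([u[1],-u[0],0]),z); tcp=g-z*.051
print(tcp, "above",go(tcp-z*.1,M))
E
```

```text
[0.46357325 0.10665607 0.08992432] above (array([ 4.71, -6.62,  3.02]), array([ 0.61, -4.02,  2.98]))
```

Request:
step_arm(steps=[70,1.2,-1.6,0.2,0.15,-1,0.75,70,2.4,-3.3,0.5,0.3,-2,1.5,70,3.6,-5,1.2,0.45,-3,2.2,70,4.7,-6.6,2,0.6,-4,3,70,4.7,-6.6,2.6,0.6,-4,3,70,4.7,-6.6,3,0.6,-4,3,70,4.7,-6.6,3,0.6,-4,3,70,4.7,-6.6,3,0.6,-4,3,70,4.7,-6.6,3,0.6,-4,3])

```text
time: 8.17
eef_pos: [0.4716, 0.1386, 0.1815]
tcp_rot: [0.104, 0.782, 0.598, -0.14]
contact_force: [0.3, 0.0, 0.7]
width: 0.801
grip_force: 0.0
```

```bash
python3 - <<'E'
from kin import *
a=np.radians(75); u=np.array([np.cos(a),np.sin(a),0]); Zw=np.array([0,0,1.])
g=np.array([.450,.056,.03])+u*.035+Zw*.012
T=np.radians(20); z=-u*np.sin(T)-Zw*np.cos(T); M=frame(np.array([u[1],-u[0],0]),z); tcp=g-z*.051
o=bot.get_obs(); print(o['time'],o['eef_pos'],o['joints'].round(2),"down",go(tcp,M))
im=bot.get_image("scene"); cv2.imwrite("pics/s4.png",im[120:300,260:460,::-1].repeat(3,0).repeat(3,1))
E
```

```text
8.1667 [0.47158806 0.13855997 0.18146773] [-1.04  0.48  0.72  2.01 -0.03  0.97 -0.6 ] down (array([0.03, 0.04, 3.89]), array([-0.06,  0.03, -0.02]))
```

View pics/s4.png

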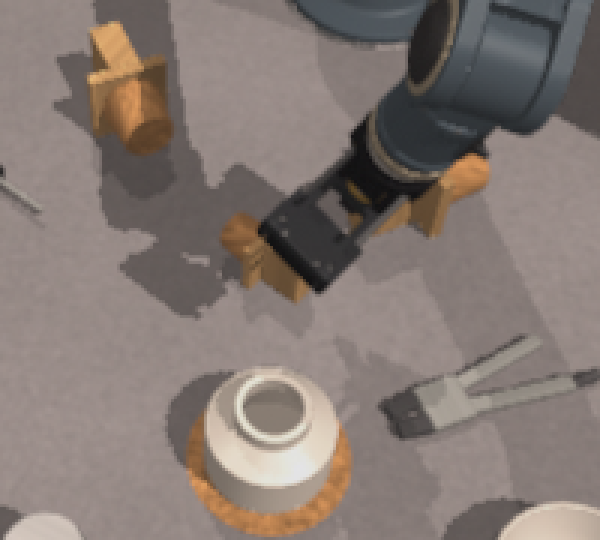

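The hand is above the grip at crop (285,275). Descending and closing.

Request:
step_arm(steps=[70,0,0,1,0,0,0,70,0,0,2,0,0,0,70,0,0,2.8,0,0,0,70,0,0,3.4,0,0,0,70,0,0,3.8,0,0,0,70,0,0,3.9,0,0,0,70,0,0,3.9,0,0,0,15,0,0,3.9,0,0,0,15,0,0,3.9,0,0,0,15,0,0,3.9,0,0,0,15,0,0,3.9,0,0,0,15,0,0,3.9,0,0,0,15,0,0,3.9,0,0,0,15,0,0,3.9,0,0,0,15,0,0,3.9,0,0,0,15,0,0,3.9,0,0,0], squeeze=35)

```text
time: 9.55
eef_pos: [0.4617, 0.1076, 0.0895]
tcp_rot: [0.104, 0.781, 0.599, -0.14]
contact_force: [-0.2, -0.0, 0.7]
width: 0.273
grip_force: 34.9
```

```bash
cat >> samples.py <<'E'
GP=([0.4617,0.1076,0.0895],)
E
python3 - <<'E'
from kin import *
o=bot.get_obs(); r0=q(o['tcp_rot']); c=r0.as_matrix()[:,1]; print("closing",c.round(3),o['joints'].round(2))
u=np.array([-c[1],c[0],0]);u/=np.linalg.norm(u); print(u)
D=R.from_rotvec(np.array([c[0],c[1],0])/np.hypot(c[0],c[1])*np.pi/2)
D=R.from_euler('z',np.pi/2-np.arctan2(u[1],u[0]))*D
M2=D*r0; np.save("M2.npy",M2.as_quat())
off=D.apply(o['eef_pos']-np.array([.450,.056,.03])); np.save("off.npy",off); print("axis",D.apply(u).round(3),"off",off)
fin=np.array([.57,-.06,.04])+off
print("up",go(o['eef_pos']+[0,0,.16],r0),"rotated high",go(fin+[0,0,.12],M2),"low",go(fin,M2))
e,j=ik(fin,M2,o['joints']); print(e,j.round(2)); e,j=ik(fin+[0,0,.12],M2,o['joints']); print(e,j.round(2))
E
```

```text
closing [ 0.966 -0.26  -0.005] [-0.94  0.61  0.65  2.1  -0.1   0.75 -0.53]
[0.25982177 0.96565659 0.        ]
axis [0. 0. 1.] off [-0.00214477 -0.05950935  0.05281676]
up (array([-2.2 , -0.03, -6.01]), array([0., 0., 0.])) rotated high (array([-8.91,  6.44, -2.02]), array([ 1.37, 17.87, -3.12])) low (array([-7.26,  6.46,  2.48]), array([ 1.37, 17.87, -3.12]))
3.754712675743402e-05 [ 0.58  1.04  0.03  1.56 -0.9   1.56  1.15]
3.638669216250663e-05 [ 0.5   0.87  0.15  1.59 -0.95  1.71  1.08]
```

Request:
step_arm(steps=[15,-0.4,0,-1,0,0,0,15,-0.9,0,-2.4,0,0,0,15,-1.5,0,-4,0,0,0,15,-2,0,-5.4,0,0,0,15,-2.2,0,-6,0,0,0,15,-3,0.8,-5.6,0.15,1.3,-0.3,15,-3.7,1.5,-5.2,0.3,2.6,-0.5,15,-4.4,2.2,-4.8,0.4,4,-0.7,15,-5,2.9,-4.4,0.5,5.3,-1,15,-5.6,3.5,-4,0.6,6.7,-1.2,15,-6.2,4,-3.6,0.7,8,-1.4,15,-6.8,4.6,-3.2,0.8,9.4,-1.6,15,-7.4,5.2,-2.8,0.9,10.7,-1.9,15,-8,5.8,-2.4,1,12,-2.1,15,-8.9,6.44,-2,1.1,13.4,-2.3,15,-8.9,6.44,-2,1.2,14.7,-2.6,15,-8.9,6.44,-2,1.3,16,-2.8,15,-8.9,6.44,-2,1.37,17.87,-3.12,15,-8.9,6.44,-2,1.37,17.87,-3.12,15,-8.9,6.44,-2,1.37,17.87,-3.12])

```text
time: 11.22
eef_pos: [0.5666, -0.1218, 0.2094]
tcp_rot: [-0.407, 0.58, 0.579, 0.404]
contact_force: [-0.0, -1.2, -1.7]
width: 0.272
grip_force: 34.9
```

```bash
python3 - <<'E'
from kin import *
o=bot.get_obs(); M2=R.from_quat(np.load("M2.npy")); fin=np.array([.57,-.06,.04])+np.load("off.npy")
print(o['time'],o['eef_pos'],fin,o['joints'].round(2),o['qd'].round(2),o['grip_force'],go(fin+[0,0,.12],M2),"low",go(fin,M2))
E
```

```text
11.2167 [ 0.56658952 -0.12176169  0.20944363] [ 0.56785523 -0.11950935  0.09281676] [ 0.39  0.73  0.15  1.73 -1.03  1.66  1.02] [-0.07 -0.04  0.06 -0.   -0.01 -0.01 -0.01] 34.86436090897769 (array([0.16, 0.05, 0.04]), array([ 0.03, -0.02, -0.07])) low (array([-4.35,  0.07,  1.68]), array([ 0.03, -0.02, -0.07]))
```

```bash
python3 - <<'E'
from h import *
im=bot.get_image("scene"); cv2.imwrite("pics/s5.png",im[120:270,220:420,::-1].repeat(4,0).repeat(4,1))
S0=np.array([.5689,-.0622,.1566]) # expected origin from measured TCP
for d in(-.04,0,.01,.055): print(d,(proj("scene",S0+[0,0,d])-[220,120])*4)
E
```

```text
-0.04 [286.8 319.6]
0 [282.8 284. ]
0.01 [282.  274.8]
0.055 [277.2 231.2]
```

View pics/s5.png

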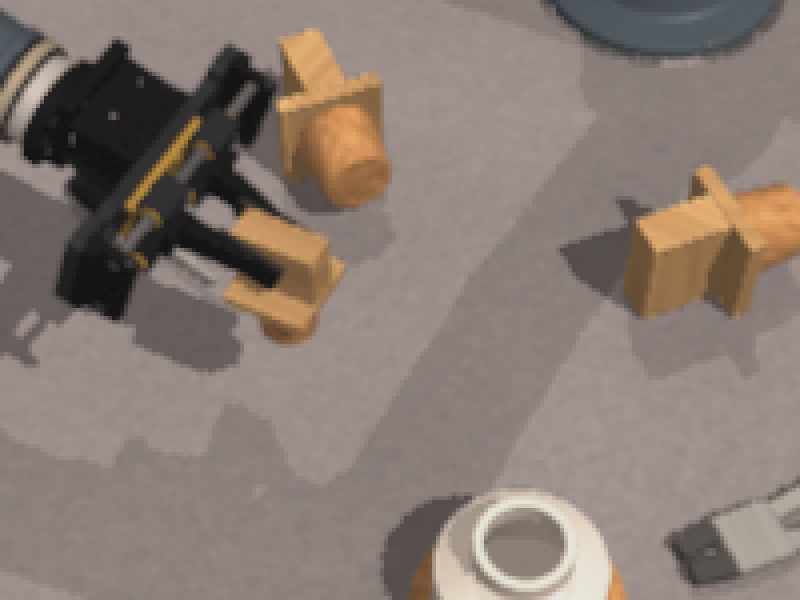

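The stopper hangs upright, cork down, at crop (285,290). Lowering it.

Request:
step_arm(steps=[15,-0.6,0,0.22,0,0,0,15,-1.4,0,0.5,0,0,0,15,-2.2,0,0.8,0,0,0,15,-3,0,1.1,0,0,0,15,-3.6,0.02,1.3,0,0,0,15,-4.0,0.02,1.46,0,0,0,15,-4.0,0.02,1.46,0,0,0,15,-4.0,0.02,1.46,0,0,0])

```text
time: 11.93
eef_pos: [0.5682, -0.1195, 0.1055]
tcp_rot: [-0.406, 0.578, 0.581, 0.403]
contact_force: [-0.3, 0.0, -0.8]
width: 0.277
grip_force: 34.9
```

```bash
python3 - <<'E'
from kin import *
o=bot.get_obs(); M2=R.from_quat(np.load("M2.npy")); fin=np.array([.57,-.06,.04])+np.load("off.npy")
print(o['eef_pos'],o['joints'].round(2),o['contact_force'],go([*o['eef_pos'][:2],fin[2]],M2))
E
```

```text
[ 0.56821565 -0.1195239   0.10553587] [ 0.4   0.88  0.12  1.73 -1.03  1.56  1.14] [-0.34068878  0.04906655 -0.75174879] (array([-0.48,  0.  ,  0.18]), array([-0.01,  0.01, -0.01]))
```

Request:
step_arm(steps=[15,-0.1,0,0.04,0,0,0,15,-0.2,0,0.08,0,0,0,15,-0.3,0,0.11,0,0,0,15,-0.36,0,0.13,0,0,0,15,-0.36,0,0.13,0,0,0])

```text
time: 12.35
eef_pos: [0.568, -0.12, 0.096]
tcp_rot: [-0.406, 0.579, 0.581, 0.404]
contact_force: [0.3, 0.4, -1.1]
width: 0.274
grip_force: 34.9
```

Request:
step_arm(steps=[15,-0.06,0,0.02,0,0,0,15,-0.11,0,0.04,0,0,0,15,-0.11,0,0.04,0,0,0])

```text
time: 12.6
eef_pos: [0.5683, -0.1203, 0.0952]
tcp_rot: [-0.406, 0.577, 0.581, 0.405]
contact_force: [-1.2, -2.4, 7.0]
width: 0.272
grip_force: 34.9
```

Request:
step_arm(steps=[15,0.04,0,-0.015,0,0,0,15,0.04,0,-0.015,0,0,0,26,0.04,0,-0.015,0,0,0,30,0.04,0,-0.015,0,0,0,38,0.04,0,-0.015,0,0,0,50,0.04,0,-0.015,0,0,0,50,0.04,0,-0.015,0,0,0,50,0.04,0,-0.015,0,0,0])

```text
time: 13.27
eef_pos: [0.568, -0.1199, 0.094]
tcp_rot: [-0.406, 0.579, 0.581, 0.404]
contact_force: [0.2, -0.4, 0.2]
width: 0.538
grip_force: 0.0
```

```bash
python3 - <<'E'
from kin import *
o=bot.get_obs();print(o['width'],o['contact_force'],o['eef_pos'])
im=bot.get_image("scene"); cv2.imwrite("pics/s6.png",im[150:300,240:400,::-1].repeat(4,0).repeat(4,1))
hsv=cv2.cvtColor(im,cv2.COLOR_RGB2HSV); m=(hsv[...,1]>110)&(hsv[...,0]<25)&(hsv[...,2]>70)
for c,s in blobs(m,40):
    if 200<c[0]<420 and 120<c[1]<300: print(c,s)
b=np.array([.568,-.0608,0])
for d in(0,.04,.05,.095): print(d,proj("scene",b+[0,0,d]))
E
```

```text
0.5380398367646113 [ 0.17856537 -0.37741175  0.22921817] [ 0.56802964 -0.11989747  0.09398303]
[302.2 150.7] [289 128  28  44 837]
[398.  180.6] [ 376  162   47   37 1063]
[264.4 192.9] [255 181  19  27 118]
[293.4 213.1] [280 199  27  30 460]
[349.1 283.7] [322 258  55  41 571]
0 [294.8 222.9]
0.04 [294.  215.4]
0.05 [293.8 213.5]
0.095 [292.8 204.4]
```

Request:
step_arm(steps=[50,0,0,-0.5,0,0,0,50,0,0,-1.5,0,0,0,50,0,0,-2.8,0,0,0,50,0,0,-4,0,0,0,50,0,0,-5,0,0,0,50,0,0,-5,0,0,0,50,0,0,-5,0,0,0])

```text
time: 13.9
eef_pos: [0.5683, -0.2401, 0.1377]
tcp_rot: [-0.404, 0.58, 0.581, 0.404]
contact_force: [0.3, 0.3, -0.5]
width: 0.577
grip_force: 0.0
```

```bash
python3 - <<'E'
from kin import *
o=bot.get_obs();print(o['eef_pos'],o['joints'].round(2))
A=R.from_matrix(np.array([[0,1,0],[1,0,0],[0,0,-1]]).astype(float))
for p in((.568,-.2,.30),(.568,-.0608,.25)): print(go(p,A))
for n in("scene","top"):
    im=bot.get_image(n); cv2.imwrite(f"pics/r_{n}.png",im[:,:,::-1])
    hsv=cv2.cvtColor(im,cv2.COLOR_RGB2HSV); m=(hsv[...,1]>110)&(hsv[...,0]<25)&(hsv[...,2]>70)
    for c,s in blobs(m,40):
        if 200<c[0]<420 and 120<c[1]<300: print(n,c,s)
    for d in(0,.05,.095): print(d,proj(n,np.array([.568,-.0608,d])))
E
```

```text
[ 0.56829771 -0.24006117  0.1376792 ] [ 0.53  0.91  0.17  1.54 -0.94  1.74  1.09]
(array([ 6.65, -0.01, -0.75]), array([-1.000e-02, -1.394e+01,  2.000e-02]))
(array([ 6.7 , -0.  ,  5.16]), array([-1.000e-02, -1.394e+01,  2.000e-02]))
scene [302.2 150.7] [289 128  28  44 838]
scene [224.7 167.4] [215 156  20  26 108]
scene [398.  180.7] [ 376  162   47   37 1062]
scene [292.6 213.8] [280 200  27  29 498]
scene [349.1 283.7] [322 258  55  41 571]
0 [294.8 222.9]
0.05 [293.8 213.5]
0.095 [292.8 204.4]
top [276.5 165.4] [249 136  51  44 459]
top [348.4 172.8] [337 163  24  22 433]
top [386.9 257.8] [ 362  235   53   46 1141]
top [262.5 271.6] [ 241  246   46   50 1078]
0 [346.1 176.9]
0.05 [347.6 172.8]
0.095 [349.  168.7]
```

Request:
step_arm(steps=[60,1.2,0,-0.6,0,-1.3,0,60,2.4,0,-0.7,0,-2.6,0,60,3.6,0,-0.8,0,-4,0,60,4.8,0,-0.8,0,-5.3,0,60,6,0,-0.8,0,-6.6,0,60,6.6,0,-0.8,0,-8,0,60,6.7,0,-0.8,0,-9.3,0,60,6.7,0,-0.8,0,-10.6,0,60,6.7,0,0,0,-12,0,60,6.7,0,1.5,0,-13.3,0,60,6.7,0,3,0,-13.94,0,60,6.7,0,4.2,0,-13.94,0,60,6.7,0,5.1,0,-13.94,0,60,6.7,0,5.1,0,-13.94,0,60,6.7,0,5.1,0,-13.94,0])

```text
time: 15.25
eef_pos: [0.5671, -0.0568, 0.2495]
tcp_rot: [-0.002, 0.703, 0.711, -0.0]
contact_force: [0.5, -1.2, 0.2]
width: 0.694
grip_force: 0.0
```

```bash
python3 - <<'E'
from kin import *
o=bot.get_obs();print(o['time'],o['eef_pos'],o['joints'].round(2))
A=R.from_matrix(np.array([[0,1,0],[1,0,0],[0,0,-1]]).astype(float))
print(go((.568,-.0608,.126),A))
E
```

```text
15.25 [ 0.56706214 -0.05684908  0.24954227] [-0.31  0.36  0.43  1.85 -0.18  0.97  0.21]
(array([-0.17,  0.05,  4.94]), array([-0.04, -0.03,  0.12]))
```

Request:
step_arm(steps=[60,-0.1,0.05,1,0,0,0,60,-0.15,0.05,2,0,0,0.1,60,-0.15,0.05,3,0,0,0.1,60,-0.15,0.05,4,0,0,0.1,60,-0.15,0.05,4.6,0,0,0.1,60,-0.15,0.05,4.85,0,0,0.1,60,-0.15,0.05,4.85,0,0,0.1,60,-0.15,0.05,4.85,0,0,0.1,40,-0.15,0.05,4.85,0,0,0.1,34,-0.15,0.05,4.85,0,0,0.1,30,-0.15,0.05,4.85,0,0,0.1,26,-0.15,0.05,4.85,0,0,0.1,15,-0.15,0.05,4.85,0,0,0.1,15,-0.15,0.05,4.85,0,0,0.1,15,-0.15,0.05,4.85,0,0,0.1], squeeze=30)

```text
time: 16.5
eef_pos: [0.5691, -0.0633, 0.1294]
tcp_rot: [-0.001, 0.708, 0.706, 0.001]
contact_force: [-0.9, -0.2, 1.5]
width: 0.275
grip_force: 29.9
```

```bash
python3 - <<'E'
from kin import *
o=bot.get_obs();print(o['time'],o['eef_pos'],o['tcp_rot'],o['grip_force'],o['width']*87,o['contact_force'])
def ell(n,z,box):
    im=cv2.imread(f"pics/r_{n}.png"); x0,y0,x1,y1=box
    big=cv2.resize(im[y0:y1,x0:x1],None,fx=4,fy=4,interpolation=cv2.INTER_CUBIC); cv2.imwrite(f"pics/j_{n}.png",big)
    hsv=cv2.cvtColor(big,cv2.COLOR_BGR2HSV); print(n,hsv[::24,::24,2])
ell("scene",.095,(330,235,372,275)); ell("top",.095,(255,122,300,165))
print(proj("scene",(.638,.148,.095)),proj("top",(.638,.148,.095)))
E
```

```text
16.5 [ 0.56907318 -0.06325501  0.12939968] [-9.34754501e-04  7.08493753e-01  7.05716158e-01  6.57788522e-04] 29.93503023928497 23.947706404219776 [-0.87408174 -0.22114362  1.51773529]
scene [[153 155 156 155 154 160 155]
 [155 158 156 149 158 157 163]
 [103 163 195 193 191 220 157]
 [157 164 152 121 124 135 228]
 [209 167 168 139 138 151 230]
 [215 221 126 222 209 189 230]
 [139 230 224 227 228 230 230]]
top [[161 159 152 153 162 164 155 152]
 [158 144 134 143 145 157 159 158]
 [141 238 232 239 225 225 155 162]
 [235 239 162 178 162 185 199 148]
 [235 211 168 141 142 163 191 136]
 [236 223 146 137 241 176 174 158]
 [232 233 209 141 172 176 172 147]
 [236 236 233 230 224 202 120 157]]
[351.2 255.1] [269.9 143.5]
```

```bash
python3 - <<'E'
import cv2,numpy as np
c=lambda n,x,y:cv2.resize(cv2.imread(f"pics/r_{n}.png")[y:y+37,x:x+50],(400,296),interpolation=cv2.INTER_CUBIC)
cv2.imwrite("pics/comp.png",np.vstack([np.hstack([c("top",250,125),c("scene",326,238)]),np.hstack([c("top",324,154),c("scene",268,195)])]))
E
```

```text
(no output)
```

View pics/comp.png

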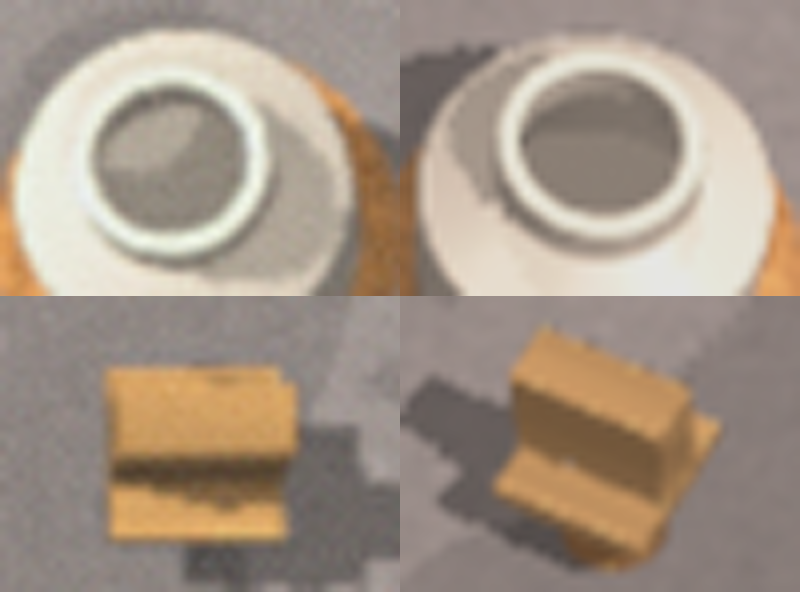

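The composite shows:
- **Jar mouth:** hole centred at top pixel (271.0,144.6) and scene pixel (350.9,255.2).
- **Stopper:** standing upright, paddle top centred at top pixel (348.8,167.3) and scene pixel (292.9,205.1).

```bash
python3 - <<'E'
from kin import *
print("jar",plane("top",(271,144.6),.095),plane("scene",(350.9,255.2),.095))
print("stop",plane("top",(348.8,167.3),.095),plane("scene",(292.9,205.1),.095))
print("both mid rim px->", plane("top",(271,144.6),.095)-plane("top",(348.8,167.3),.095), plane("scene",(350.9,255.2),.095)-plane("scene",(292.9,205.1),.095))
E
```

```text
jar [0.635  0.1451 0.095 ] [0.6385 0.1473 0.095 ]
stop [ 0.5717 -0.0604  0.095 ] [ 0.5699 -0.0595  0.095 ]
both mid rim px-> [0.0633 0.2055 0.    ] [0.0686 0.2068 0.    ]
```

Request:
step_arm(steps=[15,0,0,-0.6,0,0,0,15,0,0,-1.8,0,0,0,15,0,0,-3.2,0,0,0,15,0,0,-4.4,0,0,0,15,0,0,-5.2,0,0,0,15,0.8,0.2,-5.2,0,0,0,15,1.8,0.6,-5.2,0,0,0,15,2.8,0.9,-5.2,0,0,0,15,3.8,1.2,-5.2,0,0,0,15,4.8,1.6,-5.2,0,0,0,15,5.8,1.9,-5.2,0,0,0,15,6.8,2.2,-5.2,0,0,0,15,7.6,2.5,-5.2,0,0,0,15,8.1,2.65,-5.2,0,0,0,15,8.25,2.7,-5.2,0,0,0,15,8.25,2.7,-5.2,0,0,0,15,8.25,2.7,-5.2,0,0,0,15,8.25,2.7,-5.2,0,0,0,15,8.25,2.7,-5.2,0,0,0])

```text
time: 18.08
eef_pos: [0.6373, 0.1403, 0.2599]
tcp_rot: [-0.001, 0.709, 0.705, 0.0]
contact_force: [-0.2, 0.2, -2.0]
width: 0.273
grip_force: 29.9
```

```bash
python3 - <<'E'
from kin import *
A=R.from_matrix(np.array([[0,1,0],[1,0,0],[0,0,-1]]).astype(float))
o=bot.get_obs();print(o['time'],o['eef_pos'],o['tcp_rot'],o['grip_force'],o['contact_force'],o['qd'].round(2))
print(go((.6365,.143,.20),A))
E
```

```text
18.0833 [0.63733648 0.14034008 0.25993141] [-7.35525763e-04  7.09479544e-01  7.04725544e-01  3.79599744e-04] 29.936291920021176 [-0.17741606  0.19944255 -2.01427929] [-0.    0.   -0.01 -0.   -0.    0.    0.  ]
(array([ 0.1 , -0.03,  2.4 ]), array([-0.01, -0.02, -0.08]))
```

Request:
step_arm(steps=[15,0.1,-0.03,0.2,0,0,0,15,0.1,-0.03,0.6,0,0,0,15,0.1,-0.03,1.0,0,0,0,15,0.1,-0.03,1.3,0,0,0,15,0.1,-0.03,1.6,0,0,0,15,0.1,-0.03,1.8,0,0,0,15,0.1,-0.03,2.0,0,0,0,15,0.1,-0.03,2.2,0,0,0,15,0.1,-0.03,2.2,0,0,0,15,0.1,-0.03,2.2,0,0,0])

```text
time: 18.92
eef_pos: [0.6367, 0.1449, 0.2045]
tcp_rot: [-0.001, 0.709, 0.706, 0.0]
contact_force: [-0.3, 0.4, -0.7]
width: 0.275
grip_force: 29.9
```

Request:
step_arm(steps=[15,-0.06,0,0.1,0,0,0,15,-0.06,0,0.2,0,0,0,15,-0.06,0,0.3,0,0,0,15,-0.06,0,0.4,0,0,0,15,-0.06,0,0.5,0,0,0,15,-0.06,0,0.6,0,0,0,15,-0.06,0,0.6,0,0,0])

```text
time: 19.5
eef_pos: [0.6364, 0.1435, 0.189]
tcp_rot: [-0.001, 0.709, 0.706, 0.0]
contact_force: [0.5, -0.2, -1.1]
width: 0.272
grip_force: 29.9
```

Request:
step_arm(steps=[15,0,0,0.06,0,0,0,15,0,0,0.12,0,0,0,15,0,0,0.18,0,0,0,15,0,0,0.18,0,0,0])

```text
time: 19.83
eef_pos: [0.6365, 0.1435, 0.1849]
tcp_rot: [-0.001, 0.709, 0.706, 0.0]
contact_force: [-0.6, 0.0, -1.5]
width: 0.269
grip_force: 29.9
```

Request:
step_arm(steps=[15,0,0,0.04,0,0,0,15,0,0,0.08,0,0,0,15,0,0,0.08,0,0,0])

```text
time: 20.08
eef_pos: [0.6368, 0.1435, 0.1842]
tcp_rot: [-0.001, 0.709, 0.706, 0.001]
contact_force: [-1.2, 0.8, 3.8]
width: 0.272
grip_force: 29.9
```

It made contact at the expected seated height. I'll release it and retreat straight up.

Request:
step_arm(steps=[20,0,0,0,0,0,0,25,0,0,0,0,0,0,30,0,0,0,0,0,0,40,0,0,0,0,0,0,55,0,0,0,0,0,0,55,0,0,0,0,0,0,55,0,0,0,0,0,0,55,0,0,-0.6,0,0,0,55,0,0,-1.8,0,0,0,55,0,0,-3.2,0,0,0,55,0,0,-4.6,0,0,0,55,-1.6,-0.8,-5.5,0,0,0,55,-3.2,-1.6,-5.5,0,0,0,55,-4.8,-2.4,-5.5,0,0,0,55,-6.4,-3.2,-5.5,0,0,0,55,-8,-4,-5.5,0,0,0,55,-8,-4,-5.5,0,0,0,55,-8,-4,-5.5,0,0,0])

```text
time: 21.58
eef_pos: [0.5334, -0.0625, 0.321]
tcp_rot: [-0.0, 0.712, 0.702, 0.0]
contact_force: [0.0, 0.6, -0.4]
width: 0.63
grip_force: 0.0
```

```bash
python3 - <<'E'
from kin import *
o=bot.get_obs();print(o['time'],o['eef_pos'],o['contact_force'],o['width'])
for n in("scene","top"):
    im=bot.get_image(n); old=cv2.cvtColor(cv2.imread(f"pics/{n}0.png"),cv2.COLOR_BGR2RGB)
    hsv=cv2.cvtColor(im,cv2.COLOR_RGB2HSV); m=(hsv[...,1]>110)&(hsv[...,0]<25)&(hsv[...,2]>70)
    for c,s in blobs(m,40):
        if 200<c[0]<440 and 110<c[1]<310: print(n,c,s)
    print([proj(n,np.array([.637,.146,d])) for d in(.095,.105,.15)])
    # corners of shoulder top & paddle top expected
    print(np.array([proj(n,np.array([.637+a*.030,.146+b*.03,.106])) for a in(-1,1) for b in(-1,1)]).tolist())
    print(np.array([proj(n,np.array([.637+a*.012,.146+b*.03,.151])) for a in(-1,1) for b in(-1,1)]).tolist())
    if n=="scene":
        sub=m[205:262,325:385]
        for r in sub[::2]: print(''.join('#' if v else '.' for v in r))
E
```

```text
21.5833 [ 0.53339787 -0.06254055  0.32098544] [ 0.01515207  0.63938679 -0.37012833] 0.6303283617834408
scene [296.7 139.2] [289 127  18  23  43]
scene [306.9 156.8] [292 139  25  33 465]
scene [398.1 180.7] [ 376  162   47   37 1059]
scene [350.1 252.4] [336 237  30  32 590]
scene [349.3 283.9] [322 258  55  41 562]
[array([350.7, 254.5]), array([350.9, 252.6]), array([352. , 243.7])]
[[345.1, 238.4], [366.7, 247.8], [334.9, 257.1], [357.1, 267.1]]
[[342.9, 234.8], [365.5, 244.6], [338.6, 242.5], [361.5, 252.5]]
............................................................
............................................................
............................................................
............................................................
............................................................
............................................................
............................................................
............................................................
............................................................
.................................
[... 811 characters left out ...]
.........
..............##########################....................
.............##########################.....................
............##########################......................
...........##########################.......................
.##........#########################........................
###............####################.........................
top [270.1 143.4] [257 133  25  22 425]
top [276.4 165.4] [249 136  51  44 462]
top [262.4 271.7] [ 241  246   45   50 1066]
[array([270.7, 143.9]), array([270.2, 142.6]), array([267.9, 136.8])]
[[281.5, 153.5], [258.5, 153.6], [281.7, 131.6], [259.0, 131.7]]
[[279.8, 141.2], [255.8, 141.4], [279.9, 132.1], [256.0, 132.2]]
```

```bash
python3 - <<'E'
from kin import *
for n,bb in(("scene",(280,200,307,229)),("top",(337,163,361,185))):
    P=[proj(n,np.array([.5695+a*h,-.060+b*.03,z])) for a in(-1,1) for b in(-1,1) for h,z in((.03,.05),(.03,.04),(.012,.095))]
    print(n,"standing pred",np.min(P,0),np.max(P,0),"bbox",bb)
    P=[proj(n,np.array([.637+a*h,.146+b*.03,z])) for a in(-1,1) for b in(-1,1) for h,z in((.03,.106),(.03,.096),(.012,.151))]
    print(n,"seated pred",np.min(P,0),np.max(P,0))
E
```

```text
scene standing pred [279.4 197.8] [308.1 227.9] bbox (280, 200, 307, 229)
scene seated pred [334.8 234.8] [366.7 268.9]
top standing pred [336.  161.7] [360.2 183.7] bbox (337, 163, 361, 185)
top seated pred [255.8 131.6] [282.1 154.7]
```

The stopper's outline matches a seated stopper, with the same small image bias it had when standing. The jar has not moved, so I'm handing in.

```bash
python3 -c "
from station import bot
print(bot.close_job())"
```

```text
the job is handed in; nothing more can be done
None
```

The job is handed in at about 21.6 s: the jar was slid fully onto the cork mat, and the smallest stopper was stood on its cork tip, released, regripped from above and set into the jar's mouth; contact height and both camera views agree with its shoulder resting on the rim, but no result was returned.

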